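Set the ratchet slant board to its lowest notch

TASK

The slant board on the lab bench has been left propped too steep to write the sample records on. Take it by its handle, raise it on through its notches and past the last one until the pawl has tripped, let it right down flat so that the pawl resets, then raise it again and leave it standing on its first, lowest notch. Go by feel: do not force it hard against its top buffer or down against the pawl, never let it drop, leave the jars and bottles alone, and let go when the board is resting on the notch.

Things in the scene. Friction and masses are not known exactly. Their poses are not given: they have to be found in the camera images.
- stand: aluminium base frame of the slant board, fixed to the bench, about 250 mm deep, 300 mm wide. Origin on the bench below the middle of the hinge; its x points from the hinge edge towards the handle edge, y along the hinge to the left, z up. The low (hinge) edge is nearest the robot, and only the yaw varies.
- hinge (a point): middle of the hinge axis, 62 mm above the bench; the axis runs along the stand's y.
- board: white board, 300 mm wide, 217 mm deep, 8 mm thick, with a record sheet and clip; 0.55 to 0.9 kg, a free lift of 2 to 4 N at the handle. Origin mid-hinge; x runs up the board to the handle, z out of its face. Tilt is 0 when flat and grows as the handle edge rises. It starts at rest on its second, third or fourth notch. Only pawl or hand holds it up: let go between notches it falls.
- ratchet (a point): left (+y) end of the hinge axis, centre of the upright toothed quadrant (100 mm radius) fixed to the stand. Four notches 11 degrees apart hold the board at tilts of about 15, 26, 37 and 48 degrees, all shifted together by up to 2 degrees either way with the quadrant's setting. About 15 N up or down at the handle is plenty; 20 N overloads the ratchet.
- pawl_pivot (a point): pivot of the 38 mm spring pawl on the board's left edge, 126 mm from the hinge axis. The pawl clicks over the teeth as the board rises and keeps it from going down. Its over-centre spring holds it either in (on the teeth) or, once tripped, out, clear of all teeth on the way down. If the board is held up on the way down, the pawl was not tripped.
- trip (a point): where the trip cam sits on the quadrant on average. It is clamped by hand, 6 degrees either way: above the last notch, somewhere between 59 and 73 degrees of board tilt (only feel tells), it throws the pawl out. 1 to 3 degrees beyond that the board's stop pin meets a firm rubber buffer: firmly felt resistance upward means that the pawl has tripped.
- rest (a point): middle between the two rest posts on which the board lies when flat (58 mm above the bench, 185 mm from the hinge). From 9 down to 1 degree of tilt a small ramp on the stand pushes a tripped pawl back in, so the board must come right down onto the posts to reset it.
- handle (a point): middle of the board's round grab bar: 12 mm diameter, 120 mm long (108 mm clear between its two arms), parallel to the hinge, 255 mm from the hinge axis in the plane of the board, 50 mm (to its centre) beyond the board's far edge. Pinch it from above across its length; it may turn between the pads as the board tilts, so the tool can stay pointing down. The point is the centre of the bar.
- jar_blue: bystander: square sample jar of soil, 78 x 78 x 120 mm with a round lid, to the right of the stand, farther out. Origin under its centre.
- jar_red: bystander: another such jar, to the right of the stand, nearer the robot. Origin under its centre.
- wash_bottle: bystander: white plastic bottle, 64 mm diameter, 170 mm tall, to the left of the stand, farther out. Origin under its centre.
- flask: bystander: stoppered conical glass flask, 84 mm diameter, 120 mm tall, to the left of the stand, nearer the robot. Origin under its centre.

How it is judged:
By the outcome, as a careful person would: the job done as asked, in the order asked, and still so for the second after the job is handed in, with the robot touching nothing.
It also fails if it takes over 67 s, if anything falls off the work surface, if the arm or the gripper's body presses on something with over 40 N, if the wrist force passes 120 N, or if a joint passes its speed limit or range.

ROBOT

A 6-joint arm with a two-finger parallel gripper is mounted at the origin on the work surface. World frame = base frame: x ahead of the robot, y to its left, z up, the work surface at z = 0. Lengths are in m, angles in rad, forces in N, time in s.
With the tool pointing down it reaches from about 0.325 to 1 m from the base axis. Payload 5.1 kg.
Tool frame: the origin (TCP) lies between the finger pads; the fingertips stand 25 mm ahead of it and the grasp point (between the pads) lies 6 mm ahead of it (manip.tip_reach is the distance from the TCP to the fingertips, in m); z points along the fingers, y is the line along which they close (so a half turn about z gives the same grasp; the last joint's range is limited). The gripper opens to 85 mm and grips with 20 to 120 N. Pads are 22 mm wide; open, the fingers measure 114 mm over their backs; the gripper's body (76 mm by 85 mm) begins 54 mm behind the grasp point. The pads swing forward as they close: fully open they stand 13 mm farther back than shut.
Start: joints at [1.124, 0.124, 1.65, -0, 1.367, -0.083], TCP at [0.231, 0.607, 0.256] pointing down, gripper open.
Joint ranges: [-2.61, 2.61], [-1.02, 2.33], [0.03, 2.71], [-1.35, 4.49], [0.32, 2.68], [-2.91, 2.91]. Speed limits (rad/s): [2.57, 2.57, 3.14, 3.14, 3.14, 3.14].

INTERFACE

Orientations are given as [roll, pitch, yaw] about the fixed x, y, z axes, in that order (R = Rz(yaw) Ry(pitch) Rx(roll)).
In Python, from bench import manip gives the robot as it stands. The module is installed in compiled form; this text tells all that it offers.
- The arm moves only by the tool drive_tool, never from a script. Its argument "deltas" is a list of rows, each a list of 3 entries, a list of its own where there are three numbers: the closure, from -1 (fully open) to 1 (shut), then the shift along the tool's x, y, z in mm, then the turn about the tool's z in degrees. A call has exactly 10 rows; each row is the pose to reach, as a shift and turn from the pose commanded when the call began, along the tool's axes at that moment; what a row does not reach only later rows make up. A row lasts 1/12 s, in which the tool goes at most 41.7 mm and 7.16 degrees, less where a joint would pass 70% of its speed; a pose out of reach is approached as far as the arm can. A call with a gripper value outside its range is refused whole. The fingers move at their own pace and stop on an object; "newtons" is the grip in N (left out, the last holds). Time passes only in rows, so rows that repeat a pose let the fingers close, or fill a call up. It gives the time, the measured TCP pose, the force, the opening and the grip force at its end, in the units of the state.
- manip.sense(): the state, without advancing time (a new reading comes with each control period).
- manip.grab_frame(name): name is "scene" or "top" or "wrist"; returns the picture (420x560x3 uint8, red, green, blue); there is no depth.
- manip.calibration(name): a dict with "mtx" (3x3 intrinsics, pixels), "R" (3x3) and "t" (3): a world point X has camera coordinates R X + t. Camera axes: x right, y down, z forward; pixel columns grow to the right and rows downward; lengths in m; the calibration is good to about 2 mm. A picture is of the moment at which its call begins: read the wrist's pose just before it. calibration takes no time and is no camera call; for the wrist camera it gives the pose at the moment of the call.
- manip.finish_job(): hands the job in; it is judged then, once.
The state is a dict: "time_s": time; "q": joint angles; "dq": joint speeds; "joint_torque": joint torques, N m; "ee_pos": TCP position; "tcp_rot": TCP orientation; "ft_force": force on the tool from outside, world axes, zero at the start; "moment": the same for the moment, N m; "gripper_width": opening from 0.0 (shut) to 1.0 (fully open); "grip_force": force on a finger pad.
Only numpy, scipy, OpenCV 4.12 (cv2) and the standard library are available. Lean on these libraries where they do the work, as an engineer would, in place of code of your own. Each camera call takes 0.05 s, during which the arm holds its last target. There are 200 camera calls.

## Working session

There is one attempt and no reset: what is moved stays moved. The work goes in short steps, Python scripts to look and compute and a tool call to move; the robot and the scene stay as the last step left them, time stands still between calls to the robot, and variables do not carry over. Pictures are saved under pics/ and viewed, at most 10 in all, crops included, and the job is handed in when it is done.

Besides the shell and the picture viewer there is one more tool, called after "Call:" by a JSON object that holds its "fn" and its "kwargs", one argument or row to a line. drive_tool: Moves the arm, as the interface text tells. Its arguments: {"type":"object","properties":{"deltas":{"type":"array","items":{"type":"array"}},"newtons":{"type":"number"}},"required":["deltas"]}

```bash
mkdir -p pics; python3 - <<'E'
from bench import manip
import cv2,numpy as np
for n in("scene","top"):
    im=manip.grab_frame(n); cv2.imwrite(f"pics/{n}0.png",im[:,:,::-1])
    c=manip.calibration(n); print(n,c["mtx"].round(1).tolist(),c["R"].round(3).tolist(),c["t"].round(3).tolist())
s=manip.sense();print(s,manip.tip_reach)
E
```

```text
scene [[443.4, 0.0, 284.7], [0.0, 443.4, 210.7], [0.0, 0.0, 1.0]] [[0.587, 0.809, 0.003], [0.648, -0.468, -0.601], [-0.485, 0.355, -0.799]] [-0.353, -0.263, 1.309]
top [[442.6, 0.0, 284.5], [0.0, 442.6, 211.6], [0.0, 0.0, 1.0]] [[-0.01, -1.0, 0.003], [-0.972, 0.009, -0.233], [0.233, -0.005, -0.972]] [0.031, 0.54, 1.199]
{'time_s': 0.1, 'q': array([ 1.12440501e+00,  1.24449938e-01,  1.65153416e+00, -1.01329308e-05,
        1.36750011e+00, -8.26112547e-02]), 'dq': array([-0.00041578, -0.00202422, -0.00333296, -0.00112243, -0.00287052,
       -0.00190202]), 'joint_torque': array([ 2.80431632e-04, -4.24924421e+01, -3.66656291e+01,  5.53245684e-06,
        3.90507237e-03,  3.00127923e-06]), 'ee_pos': array([0.23109465, 0.60699408, 0.25517133]), 'tcp_rot': array([-3.13970673e+00, -1.46199255e-04,  2.77781451e+00]), 'ft_force': array([-0.7641708 , -0.65341093,  0.16905895]), 'moment': array([-0.01898507,  0.02669612,  0.02312556]), 'grip_force': 0.0, 'gripper_width': 1.0036836271440912} 0.025
```

View pics/scene0.png

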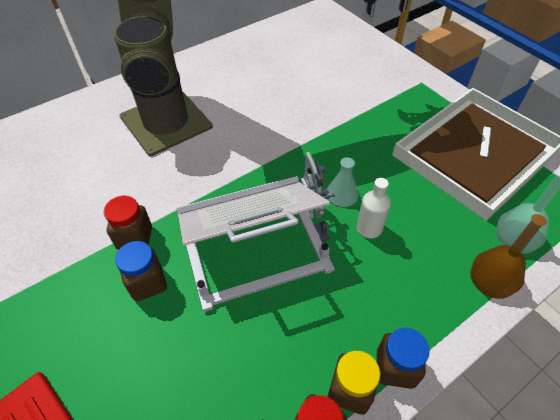

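View pics/top0.png

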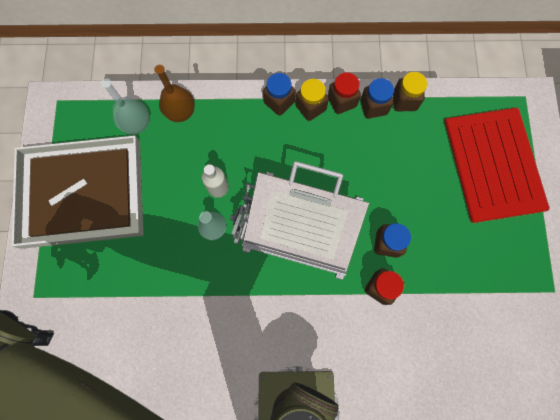

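Scene view: bar runs from about (230,236) to (294,220). Top view: bar runs from about (294,165) to (341,178). The flask and wash bottle are on the left, the jars on the right. I'll zoom in for more accurate bar ends and hinge points.

```bash
python3 - <<'E'
import cv2,numpy as np
a=cv2.imread("pics/scene0.png")[170:310,170:350]; b=cv2.imread("pics/top0.png")[150:290,220:400]
cv2.imwrite("pics/z.png",np.vstack([cv2.resize(a,None,fx=4,fy=4,interpolation=2)[:300+0*1,:],]) if 0 else cv2.resize(a,None,fx=4,fy=4,interpolation=2))
cv2.imwrite("pics/z2.png",cv2.resize(b,None,fx=4,fy=4,interpolation=2))
E
```

```text
(no output)
```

View pics/z.png

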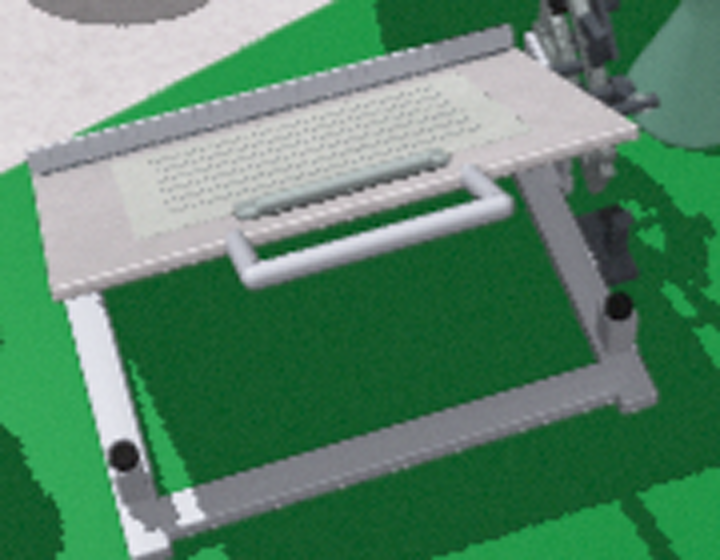

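View pics/z2.png

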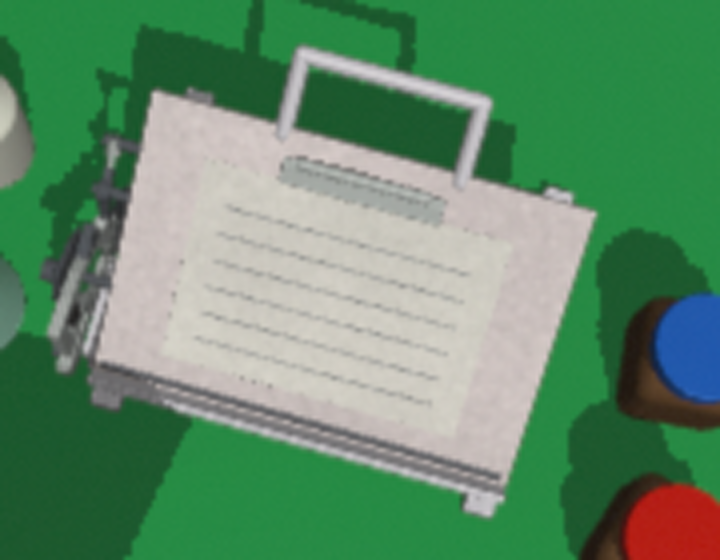

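The zooms give the bar ends as (233,238.8) and (296.2,220.8) in the scene view, and (342,175.8) and (295.8,163.3) in the top view. The rest post caps in the scene view are (201,283.8) and (324.8,246.3). The board's far corners are visible in both.

```bash
cat >h.py <<'E'
from bench import manip
import cv2,numpy as np
C={n:manip.calibration(n) for n in("scene","top")}
def P(n): c=C[n]; return c["mtx"]@np.c_[c["R"],c["t"]]
def tri(a,b):
    X=cv2.triangulatePoints(P("scene"),P("top"),np.array(a,float),np.array(b,float)); return (X[:3]/X[3]).ravel()
def ray(n,p,z):
    c=C[n]; o=-c["R"].T@c["t"]; d=c["R"].T@np.linalg.inv(c["mtx"])@[p[0],p[1],1]; return o+d*(z-o[2])/d[2]
E
python3 - <<'E'
from h import *
bR=tri((233,238.75),(342,175.75)); bL=tri((296.2,220.75),(295.75,163.25))
cR=tri((184.5,244.25),(368.75,203)); cL=tri((328.5,203.25),(258.25,173))
pR=ray("scene",(201,283.75),.058); pL=ray("scene",(324.75,246.25),.058)
for n,a,b in(("bar",bR,bL),("corner",cR,cL),("post",pR,pL)):
    d=b-a; m=(a+b)/2; print(n,a.round(4),b.round(4),"mid",m.round(4),"len",np.linalg.norm(d).round(4),"yaw",np.degrees(np.arctan2(-d[0],d[1])).round(2))
# hinge from bar height: r=.255
m=(bR+bL)/2; d=(bL-bR+cL-cR+pL-pR); yaw=np.arctan2(-d[0],d[1]); u=np.array([np.cos(yaw),np.sin(yaw)])
t=np.arcsin((m[2]-.062)/.255); h=m[:2]-u*.255*np.cos(t); pm=(pR+pL)[:2]/2
print("yaw",np.degrees(yaw),"tilt",np.degrees(t),"hinge",h,"hinge via posts",pm-u*.185,"lat",np.cross(u,pm-h))
s=manip.sense(); print(manip.sense()["tcp_rot"], np.degrees(s["tcp_rot"][2]))
import cv2
R=np.array([[np.cos(s["tcp_rot"][2]),-np.sin(s["tcp_rot"][2]),0],[np.sin(s["tcp_rot"][2]),np.cos(s["tcp_rot"][2]),0],[0,0,1]])@np.diag([1,-1,-1])
print(R.T@(m-s["ee_pos"])*1000)
E
```

```text
bar [ 0.5981 -0.1185  0.2128] [ 0.6331 -0.0009  0.2126] mid [ 0.6156 -0.0597  0.2127] len 0.1227 yaw -16.59
corner [ 0.5341 -0.1899  0.1788] [0.6181 0.0957 0.1783] mid [ 0.5761 -0.0471  0.1785] len 0.2978 yaw -16.38
post [ 0.5606 -0.1869  0.058 ] [0.64   0.0804 0.058 ] mid [ 0.6003 -0.0532  0.058 ] len 0.2789 yaw -16.54
yaw -16.4807620589124 tilt 36.224192454426905 hinge [ 0.41833899 -0.00133012] hinge via posts [ 0.42287214 -0.00074167] lat 0.001850289232772702
[-3.13970673e+00 -1.46199255e-04  2.77781451e+00] 159.15704760869522
[-596.5526938  -486.24539018   42.48001276]<stdin>:10: DeprecationWarning: Arrays of 2-dimensional vectors are deprecated. Use arrays of 3-dimensional vectors instead. (deprecated in NumPy 2.0)
```

Third notch, at about 36–37°. Hinge is near (0.420, −0.001) and the stand yaw is −16.5°, so the tool yaw should be 73.5°.

Call:
{"fn": "drive_tool", "kwargs": {
  "deltas": [
    [0.2,[-30,-24,-12],7],
    [0.2,[-60,-48,-24],14],
    [0.2,[-90,-72,-36],21],
    [0.2,[-120,-97,-48],28],
    [0.2,[-150,-121,-60],35],
    [0.2,[-180,-146,-60],42],
    [0.2,[-210,-170,-60],49],
    [0.2,[-240,-194,-60],56],
    [0.2,[-270,-218,-60],63],
    [0.2,[-300,-242,-60],70]
  ],
  "newtons": 40
}}

```text
time_s: 0.93
ee_pos: [0.4259, 0.2727, 0.316]
tcp_rot: [-3.141, 0.0, 1.55]
ft_force: [1.2, 1.2, 0.4]
gripper_width: 0.397
grip_force: 0.0
```

```bash
cat >>h.py <<'E'
def S(T,yaw=73.5):
    from scipy.spatial.transform import Rotation as Ro
    s=manip.sense(); R=Ro.from_euler('xyz',s["tcp_rot"]).as_matrix()
    print("t",round(s["time_s"],2),"ee",s["ee_pos"].round(4),"rpy",np.degrees(s["tcp_rot"]).round(1),"F",s["ft_force"].round(1),"w",round(s["gripper_width"],3),"g",round(s["grip_force"],1))
    if T is not None: print("shift",(R.T@(np.array(T)-s["ee_pos"])*1000).round(1),"turn",round(np.degrees(s["tcp_rot"][2])-yaw,1))
E
python3 -c "
from h import *
S([.6165,-.060,.30])"
```

```text
t 0.93 ee [0.4259 0.2727 0.316 ] rpy [-180.     0.    88.8] F [1.2 1.2 0.4] w 0.397 g 0.0
shift [-328.7  197.4   16. ] turn 15.3
```

Call:
{"fn": "drive_tool", "kwargs": {
  "deltas": [
    [0.2,[-34,20,0],4],
    [0.2,[-68,40,0],8],
    [0.2,[-102,60,0],12],
    [0.2,[-136,80,0],15.5],
    [0.2,[-170,100,0],15.5],
    [0.2,[-204,120,0],15.5],
    [0.2,[-238,140,0],15.5],
    [0.2,[-272,160,5],15.5],
    [0.2,[-306,182,10],15.5],
    [0.2,[-327,196,16],15.5]
  ]
}}

```text
time_s: 1.77
ee_pos: [0.6178, -0.0587, 0.2997]
tcp_rot: [3.141, 0.001, 1.283]
ft_force: [1.1, -0.0, 0.2]
gripper_width: 0.401
grip_force: 0.0
```

```bash
python3 -c "
from h import *
S([.6165,-.060,.21+.006])
c=manip.calibration('wrist'); im=manip.grab_frame('wrist'); cv2.imwrite('pics/w1.png',im[:,:,::-1])
S(None)
C['wrist']=c
bar=np.array([.6165,-.06,.2127]); x=c['mtx']@(c['R']@bar+c['t']); print(x[:2]/x[2])
"
```

```text
t 1.77 ee [ 0.6178 -0.0587  0.2997] rpy [180.    0.   73.5] F [ 1.1 -0.   0.2] w 0.401 g 0.0
shift [-1.5 -0.9 83.7] turn 0.0
t 1.82 ee [ 0.6185 -0.0612  0.2974] rpy [-179.9    0.2   73.4] F [-1.4 -2.5 -0.9] w 0.399 g 0.0
[276.47449239 231.68470387]
```

View pics/w1.png

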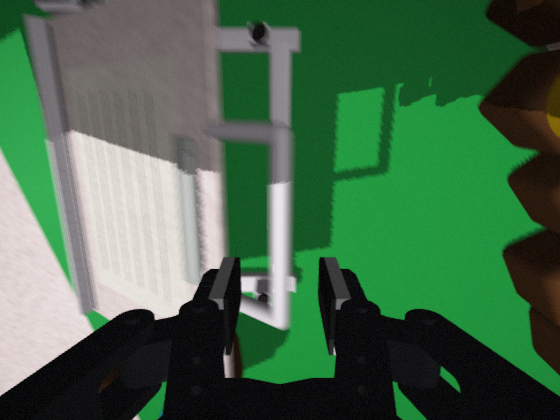

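The wrist view shows the bar along column ~281, rows 130–322, centred between the fingertips (columns 240 and 320). I'll go straight down and close.

Call:
{"fn": "drive_tool", "kwargs": {
  "deltas": [
    [0.2,[-1,0,20],0],
    [0.2,[-1,0,40],0],
    [0.2,[-1,0,58],0],
    [0.2,[-1,0,72],0],
    [0.2,[-1,0,81],0],
    [0.2,[-1,0,81],0],
    [0.9,[-1,0,81],0],
    [0.9,[-1,0,81],0],
    [0.9,[-1,0,81],0],
    [0.9,[-1,0,81],0]
  ],
  "newtons": 40
}}

```text
time_s: 2.65
ee_pos: [0.6169, -0.0562, 0.2206]
tcp_rot: [3.14, -0.0, 1.286]
ft_force: [-1.3, -0.0, -0.1]
gripper_width: 0.12
grip_force: 39.0
```

```bash
python3 -c "
from h import *
S([.6165,-.060,.2187])"
```

```text
t 2.65 ee [ 0.6169 -0.0562  0.2206] rpy [179.9  -0.   73.7] F [-1.3 -0.  -0.1] w 0.12 g 39.0
shift [-3.8  0.7  1.9] turn 0.2
```

```bash
python3 -c "
import numpy as np
for t in np.arange(0,75,1.5): print(t,(255*np.cos(np.radians(t))).round(1),(-255*np.sin(np.radians(t))).round(1),end=' | ')"
```

```text
0.0 255.0 -0.0 | 1.5 254.9 -6.7 | 3.0 254.7 -13.3 | 4.5 254.2 -20.0 | 6.0 253.6 -26.7 | 7.5 252.8 -33.3 | 9.0 251.9 -39.9 | 10.5 250.7 -46.5 | 12.0 249.4 -53.0 | 13.5 248.0 -59.5 | 15.0 246.3 -66.0 | 16.5 244.5 -72.4 | 18.0 242.5 -78.8 | 19.5 240.4 -85.1 | 21.0 238.1 -91.4 | 22.5 235.6 -97.6 | 24.0 233.0 -103.7 | 25.5 230.2 -109.8 | 27.0 227.2 -115.8 | 28.5 224.1 -121.7 | 30.0 220.8 -127.5 | 31.5 217.4 -133.2 | 33.0 213.9 -138.9 | 34.5 210.2 -144.4 | 36.0 206.3 -149.9 | 37.5 202.3 -155.2 | 39.0 198.2 -160.5 | 40.5 193.9 -165.6 | 42.0 189.5 -170.6 | 43.5 185.0 -175.5 | 45.0 180.3 -180.3 | 46.5 175.5 -185.0 | 48.0 170.6 -189.5 | 49.5 165.6 -193.9 | 51.0 160.5 -198.2 | 52.5 155.2 -202.3 | 54.0 149.9 -206.3 | 55.5 144.4 -210.2 | 57.0 138.9 -213.9 | 58.5 133.2 -217.4 | 60.0 127.5 -220.8 | 61.5 121.7 -224.1 | 63.0 115.8 -227.2 | 64.5 109.8 -230.2 | 66.0 103.7 -233.0 | 67.5 97.6 -235.6 | 69.0 91.4 -238.1 | 70.5 85.1 -240.4 | 72.0 78.8 -242.5 | 73.5 72.4 -244.5 |
```

Call:
{"fn": "drive_tool", "kwargs": {
  "deltas": [
    [0.9,[0,-2.7,-3.5],0],
    [0.9,[0,-6.8,-8.8],0],
    [0.9,[0,-11.1,-13.9],0],
    [0.9,[0,-15.5,-18.9],0],
    [0.9,[0,-20,-23.8],0],
    [0.9,[0,-24.7,-28.6],0],
    [0.9,[0,-29.5,-33.3],0],
    [0.9,[0,-34.4,-37.8],0],
    [0.9,[0,-39.4,-42.2],0],
    [0.9,[0,-44.5,-46.5],0]
  ]
}}

```text
time_s: 3.48
ee_pos: [0.5746, -0.0436, 0.268]
tcp_rot: [3.137, -0.001, 1.286]
ft_force: [5.3, 1.9, -0.9]
gripper_width: 0.123
grip_force: 38.9
```

```bash
cat >>h.py <<'E'
def G():
    s=manip.sense(); u=np.array([.9588,-.2840]); e=s["ee_pos"]; F=s["ft_force"]
    a=e[:2]@u-.402; z=e[2]-.006-.062; t=np.arctan2(z,a); f=F[:2]@u
    print("t",round(s["time_s"],2),"tilt",np.degrees(t).round(2),"r",np.hypot(a,z).round(4),"Fz",F[2].round(1),"Frad",(f*np.cos(t)+F[2]*np.sin(t)).round(1),"Ftan",(F[2]*np.cos(t)-f*np.sin(t)).round(1),"Flat",(F[0]*.284+F[1]*.9588).round(1),"w",round(s["gripper_width"],3),"g",round(s["grip_force"],1),"yaw",np.degrees(s["tcp_rot"][2]).round(1))
E
python3 -c "
from h import *
G()"
```

```text
t 3.48 tilt 51.12 r 0.2569 Fz -0.9 Frad 2.2 Ftan -4.1 Flat 3.4 w 0.123 g 38.9 yaw 73.7
```

Call:
{"fn": "drive_tool", "kwargs": {
  "deltas": [
    [0.9,[0,-4.4,-3.4],0],
    [0.9,[0,-8.8,-6.8],0],
    [0.9,[0,-13.3,-10],0],
    [0.9,[0,-17.8,-13.1],0],
    [0.9,[0,-22.2,-16],0],
    [0.9,[0,-25.5,-18.1],0],
    [0.9,[0,-28.5,-19.9],0],
    [0.9,[0,-31.1,-21.5],0],
    [0.9,[0,-31.1,-21.5],0],
    [0.9,[0,-31.1,-21.5],0]
  ]
}}

```text
time_s: 4.32
ee_pos: [0.5451, -0.0348, 0.2904]
tcp_rot: [3.135, -0.002, 1.286]
ft_force: [4.9, 2.9, 3.8]
gripper_width: 0.125
grip_force: 39.6
```

```bash
python3 -c "
from h import *
G()"
```

```text
t 4.32 tilt 59.59 r 0.2579 Fz 3.8 Frad 5.3 Ftan -1.4 Flat 4.2 w 0.125 g 39.6 yaw 73.7
```

Call:
{"fn": "drive_tool", "kwargs": {
  "deltas": [
    [0.9,[0.2,-0.5,-0.6],0],
    [0.9,[0.4,-1,-1.1],0],
    [0.9,[0.6,-1.5,-1.6],0],
    [0.9,[0.8,-2,-2.1],0],
    [0.9,[1,-2.5,-2.5],0],
    [0.9,[1,-3,-2.9],0],
    [0.9,[1,-3.5,-3.2],0],
    [0.9,[1,-4.1,-3.6],0],
    [0.9,[1,-4.1,-3.6],0],
    [0.9,[1,-4.1,-3.6],0]
  ]
}}

```text
time_s: 5.15
ee_pos: [0.5411, -0.0335, 0.2929]
tcp_rot: [3.137, 0.001, 1.285]
ft_force: [3.9, -1.6, 3.2]
gripper_width: 0.12
grip_force: 39.5
```

```bash
python3 -c "
from h import *
G()"
```

```text
t 5.15 tilt 60.68 r 0.2579 Fz 3.2 Frad 4.9 Ftan -2.1 Flat -0.4 w 0.12 g 39.5 yaw 73.6
```

Call:
{"fn": "drive_tool", "kwargs": {
  "deltas": [
    [0.9,[0,-0.7,-0.5],0],
    [0.9,[0,-1.4,-1],0],
    [0.9,[0,-2.1,-1.5],0],
    [0.9,[0,-2.8,-2],0],
    [0.9,[0,-3.5,-2.5],0],
    [0.9,[0,-4.2,-3],0],
    [0.9,[0,-4.8,-3.6],0],
    [0.9,[0,-5.4,-4.1],0],
    [0.9,[0,-5.4,-4.1],0],
    [0.9,[0,-5.4,-4.1],0]
  ]
}}

```text
time_s: 5.98
ee_pos: [0.5355, -0.0318, 0.2963]
tcp_rot: [3.139, 0.001, 1.285]
ft_force: [4.6, -2.6, 5.4]
gripper_width: 0.123
grip_force: 39.4
```

```bash
python3 -c "
from h import *
G()"
```

```text
t 5.98 tilt 62.18 r 0.2581 Fz 5.4 Frad 7.2 Ftan -2.0 Flat -1.2 w 0.123 g 39.4 yaw 73.6
```

Call:
{"fn": "drive_tool", "kwargs": {
  "deltas": [
    [0.9,[0,-0.7,-0.4],0],
    [0.9,[0,-1.4,-0.8],0],
    [0.9,[0,-2.1,-1.2],0],
    [0.9,[0,-2.8,-1.6],0],
    [0.9,[0,-3.5,-2],0],
    [0.9,[0,-4.3,-2.4],0],
    [0.9,[0,-5.1,-2.7],0],
    [0.9,[0,-5.9,-3],0],
    [0.9,[0,-5.9,-3],0],
    [0.9,[0,-5.9,-3],0]
  ]
}}

```text
time_s: 6.82
ee_pos: [0.53, -0.0302, 0.2995]
tcp_rot: [3.139, 0.0, 1.285]
ft_force: [3.6, -2.3, 6.1]
gripper_width: 0.123
grip_force: 39.3
```

```bash
python3 -c "
from h import *
G()"
```

```text
t 6.82 tilt 63.64 r 0.2584 Fz 6.1 Frad 7.3 Ftan -1.0 Flat -1.2 w 0.123 g 39.3 yaw 73.6
```

Call:
{"fn": "drive_tool", "kwargs": {
  "deltas": [
    [0.9,[0,-0.7,-0.6],0],
    [0.9,[0,-1.4,-1.2],0],
    [0.9,[0,-2.1,-1.8],0],
    [0.9,[0,-2.8,-2.4],0],
    [0.9,[0,-3.5,-3],0],
    [0.9,[0,-4.3,-3.6],0],
    [0.9,[0,-5.1,-4.2],0],
    [0.9,[0,-6,-4.6],0],
    [0.9,[0,-6,-4.6],0],
    [0.9,[0,-6,-4.6],0]
  ]
}}

```text
time_s: 7.65
ee_pos: [0.5235, -0.0282, 0.303]
tcp_rot: [-3.142, 0.001, 1.285]
ft_force: [3.0, -3.1, 5.6]
gripper_width: 0.12
grip_force: 39.2
```

```bash
python3 -c "
from h import *
G()"
```

```text
t 7.65 tilt 65.32 r 0.2586 Fz 5.6 Frad 6.7 Ftan -1.1 Flat -2.1 w 0.12 g 39.2 yaw 73.7
```

Call:
{"fn": "drive_tool", "kwargs": {
  "deltas": [
    [0.9,[-0.1,-0.7,-0.4],0],
    [0.9,[-0.2,-1.4,-0.8],0],
    [0.9,[-0.3,-2.1,-1.2],0],
    [0.9,[-0.4,-2.8,-1.6],0],
    [0.9,[-0.4,-3.5,-2],0],
    [0.9,[-0.4,-4.3,-2.4],0],
    [0.9,[-0.4,-5.2,-2.8],0],
    [0.9,[-0.4,-6.1,-3.2],0],
    [0.9,[-0.4,-6.1,-3.2],0],
    [0.9,[-0.4,-6.1,-3.2],0]
  ]
}}

```text
time_s: 8.48
ee_pos: [0.5188, -0.0268, 0.3053]
tcp_rot: [3.138, -0.001, 1.285]
ft_force: [10.9, -3.3, -0.0]
gripper_width: 0.123
grip_force: 39.1
```

```bash
python3 -c "
from h import *
G()"
```

```text
t 8.48 tilt 66.53 r 0.2587 Fz -0.0 Frad 4.5 Ftan -10.4 Flat -0.0 w 0.123 g 39.1 yaw 73.7
```

Call:
{"fn": "drive_tool", "kwargs": {
  "deltas": [
    [0.9,[0,-0.1,0],0],
    [0.9,[0,-0.2,-0.1],0],
    [0.9,[0,-0.3,-0.1],0],
    [0.9,[0,-0.4,-0.2],0],
    [0.9,[0,-0.5,-0.2],0],
    [0.9,[0,-0.6,-0.2],0],
    [0.9,[0,-0.7,-0.3],0],
    [0.9,[0,-0.7,-0.3],0],
    [0.9,[0,-0.7,-0.3],0],
    [0.9,[0,-0.7,-0.3],0]
  ]
}}

```text
time_s: 9.32
ee_pos: [0.5184, -0.0267, 0.3054]
tcp_rot: [3.138, -0.001, 1.285]
ft_force: [10.7, -3.8, -0.5]
gripper_width: 0.12
grip_force: 39.0
```

```bash
python3 -c "
from h import *
G()"
```

```text
t 9.32 tilt 66.63 r 0.2587 Fz -0.5 Frad 4.1 Ftan -10.6 Flat -0.6 w 0.12 g 39.0 yaw 73.6
```

Call:
{"fn": "drive_tool", "kwargs": {
  "deltas": [
    [0.9,[0,-0.2,0],0],
    [0.9,[0,-0.3,-0.1],0],
    [0.9,[0,-0.4,-0.1],0],
    [0.9,[0,-0.5,-0.2],0],
    [0.9,[0,-0.6,-0.2],0],
    [0.9,[0,-0.7,-0.3],0],
    [0.9,[0,-0.8,-0.3],0],
    [0.9,[0,-0.9,-0.4],0],
    [0.9,[0,-0.9,-0.4],0],
    [0.9,[0,-0.9,-0.4],0]
  ]
}}

```text
time_s: 10.15
ee_pos: [0.5177, -0.0265, 0.3058]
tcp_rot: [3.137, -0.001, 1.285]
ft_force: [11.7, -4.5, -1.6]
gripper_width: 0.123
grip_force: 39.0
```

```bash
python3 -c "
from h import *
G()"
```

```text
t 10.15 tilt 66.8 r 0.2587 Fz -1.6 Frad 3.4 Ftan -12.2 Flat -1.0 w 0.123 g 39.0 yaw 73.6
```

Call:
{"fn": "drive_tool", "kwargs": {
  "deltas": [
    [0.9,[0,-0.2,0],0],
    [0.9,[0,-0.3,-0.1],0],
    [0.9,[0,-0.4,-0.1],0],
    [0.9,[0,-0.5,-0.2],0],
    [0.9,[0,-0.6,-0.2],0],
    [0.9,[0,-0.7,-0.3],0],
    [0.9,[0,-0.8,-0.3],0],
    [0.9,[0,-0.9,-0.4],0],
    [0.9,[0,-0.9,-0.4],0],
    [0.9,[0,-0.9,-0.4],0]
  ]
}}

```text
time_s: 10.98
ee_pos: [0.517, -0.0263, 0.3062]
tcp_rot: [3.137, -0.001, 1.285]
ft_force: [12.4, -4.2, -1.4]
gripper_width: 0.126
grip_force: 38.9
```

```bash
python3 -c "
from h import *
G()"
```

```text
t 10.98 tilt 66.99 r 0.2588 Fz -1.4 Frad 3.8 Ftan -12.6 Flat -0.5 w 0.126 g 38.9 yaw 73.6
```

```bash
python3 - <<'E'
from h import *
im=manip.grab_frame("scene")[130:230,260:380,::-1]; b=manip.grab_frame("top")[150:250,210:330,::-1]
cv2.imwrite("pics/p.png",np.hstack([cv2.resize(x,(400,333),interpolation=2) for x in(im,b)])); G()
E
```

```text
t 11.08 tilt 66.99 r 0.2588 Fz -1.8 Frad 3.6 Ftan -12.9 Flat 0.3 w 0.121 g 38.9 yaw 73.6
```

View pics/p.png

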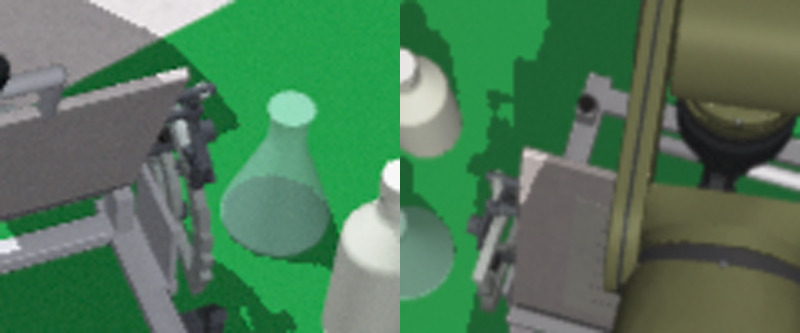

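The crops show the pawl at the board's left edge (around (200,110) left, (495,190) right), too small to read its state. One more gentle push, then I'll feel the way down.

Call:
{"fn": "drive_tool", "kwargs": {
  "deltas": [
    [0.9,[0,-0.2,-0.1],0],
    [0.9,[0,-0.4,-0.1],0],
    [0.9,[0,-0.6,-0.2],0],
    [0.9,[0,-0.8,-0.3],0],
    [0.9,[0,-0.9,-0.3],0],
    [0.9,[0,-1,-0.4],0],
    [0.9,[0,-1.1,-0.4],0],
    [0.9,[0,-1.1,-0.4],0],
    [0.9,[0,-1.1,-0.4],0],
    [0.9,[0,-1.1,-0.4],0]
  ]
}}

```text
time_s: 11.92
ee_pos: [0.5162, -0.0261, 0.3066]
tcp_rot: [3.136, -0.001, 1.285]
ft_force: [14.5, -4.6, -1.6]
gripper_width: 0.124
grip_force: 38.9
```

```bash
python3 -c "
from h import *
G()"
```

```text
t 11.92 tilt 67.19 r 0.2588 Fz -1.6 Frad 4.5 Ftan -14.7 Flat -0.3 w 0.124 g 38.9 yaw 73.6
```

Call:
{"fn": "drive_tool", "kwargs": {
  "deltas": [
    [0.9,[0,4,1.8],0],
    [0.9,[0,9,4.1],0],
    [0.9,[0,14.5,6.9],0],
    [0.9,[0,20.2,10],0],
    [0.9,[0,26,13.3],0],
    [0.9,[0,31.7,16.8],0],
    [0.9,[0,37.3,20.5],0],
    [0.9,[0,42.9,24.3],0],
    [0.9,[0,48.4,28.3],0],
    [0.9,[0,53.7,32.2],0]
  ]
}}

```text
time_s: 12.75
ee_pos: [0.566, -0.0409, 0.2758]
tcp_rot: [-3.141, -0.0, 1.285]
ft_force: [1.9, -2.9, 4.4]
gripper_width: 0.124
grip_force: 40.8
```

```bash
sed -i 's/-.402; z=e\[2\]-.006-.062/-.3992; z=e[2]-.0734/' h.py; python3 -c "
from h import *
G()"
```

```text
t 12.75 tilt 52.53 r 0.255 Fz 4.4 Frad 5.1 Ftan 0.6 Flat -2.2 w 0.124 g 40.8 yaw 73.6
```

Call:
{"fn": "drive_tool", "kwargs": {
  "deltas": [
    [0.9,[0,3,2.4],0],
    [0.9,[0,6,4.9],0],
    [0.9,[0,9,7.4],0],
    [0.9,[0,12,9.9],0],
    [0.9,[0,14.5,12],0],
    [0.9,[0,16.5,13.8],0],
    [0.9,[0,18.5,15.5],0],
    [0.9,[0,20,16.9],0],
    [0.9,[0,20.7,17.6],0],
    [0.9,[0,20.7,17.6],0]
  ]
}}

```text
time_s: 13.58
ee_pos: [0.586, -0.0469, 0.2578]
tcp_rot: [3.141, 0.0, 1.285]
ft_force: [4.9, -3.8, 5.2]
gripper_width: 0.125
grip_force: 41.6
```

```bash
python3 -c "
from h import *
G()"
```

```text
t 13.58 tilt 46.35 r 0.2549 Fz 5.2 Frad 7.7 Ftan -0.5 Flat -2.2 w 0.125 g 41.6 yaw 73.6
```

Call:
{"fn": "drive_tool", "kwargs": {
  "deltas": [
    [0.9,[0,0.5,0.3],0],
    [0.9,[0,1,0.7],0],
    [0.9,[0,1.5,1],0],
    [0.9,[0,2,1.4],0],
    [0.9,[0,2.5,1.7],0],
    [0.9,[0,3,2.1],0],
    [0.9,[0,3.5,2.4],0],
    [0.9,[0,4,2.8],0],
    [0.9,[0,4.5,3.1],0],
    [0.9,[0,4.5,3.1],0]
  ]
}}

```text
time_s: 14.42
ee_pos: [0.5897, -0.048, 0.2541]
tcp_rot: [-3.141, 0.0, 1.285]
ft_force: [3.4, -3.4, 3.3]
gripper_width: 0.12
grip_force: 41.4
```

```bash
python3 -c "
from h import *
G()"
```

```text
t 14.42 tilt 45.14 r 0.255 Fz 3.3 Frad 5.3 Ftan -0.7 Flat -2.3 w 0.12 g 41.4 yaw 73.7
```

Call:
{"fn": "drive_tool", "kwargs": {
  "deltas": [
    [0.9,[-0.3,0.8,0.6],0],
    [0.9,[-0.3,1.6,1.2],0],
    [0.9,[-0.3,2.4,1.9],0],
    [0.9,[-0.3,3.2,2.6],0],
    [0.9,[-0.3,4,3.3],0],
    [0.9,[-0.3,4.8,4],0],
    [0.9,[-0.3,5.6,4.7],0],
    [0.9,[-0.3,6.5,5.5],0],
    [0.9,[-0.3,7.5,6.3],0],
    [0.9,[-0.3,7.5,6.3],0]
  ]
}}

```text
time_s: 15.25
ee_pos: [0.5965, -0.0501, 0.2469]
tcp_rot: [-3.139, -0.0, 1.286]
ft_force: [-0.1, -0.3, -2.6]
gripper_width: 0.12
grip_force: 41.2
```

```bash
python3 -c "
from h import *
G()"
```

```text
t 15.25 tilt 42.87 r 0.255 Fz -2.6 Frad -1.8 Ftan -1.9 Flat -0.3 w 0.12 g 41.2 yaw 73.7
```

Call:
{"fn": "drive_tool", "kwargs": {
  "deltas": [
    [0.9,[0,4.5,4.9],0],
    [0.9,[0,8.8,10],0],
    [0.9,[0,13.1,15.2],0],
    [0.9,[0,17.2,20.4],0],
    [0.9,[0,21.1,25.8],0],
    [0.9,[0,24.9,31.3],0],
    [0.9,[0,28.6,36.9],0],
    [0.9,[0,32.1,42.6],0],
    [0.9,[0,35.4,48.3],0],
    [0.9,[0,38.7,54.2],0]
  ]
}}

```text
time_s: 16.08
ee_pos: [0.6348, -0.0614, 0.1936]
tcp_rot: [3.141, 0.0, 1.286]
ft_force: [1.3, -2.2, -0.2]
gripper_width: 0.121
grip_force: 39.9
```

```bash
python3 -c "
from h import *
G()"
```

```text
t 16.08 tilt 27.92 r 0.2568 Fz -0.2 Frad 1.6 Ftan -1.0 Flat -1.7 w 0.121 g 39.9 yaw 73.7
```

Call:
{"fn": "drive_tool", "kwargs": {
  "deltas": [
    [0.9,[0,3,5.9],0],
    [0.9,[0,5.9,11.9],0],
    [0.9,[0,8.7,18],0],
    [0.9,[0,11.2,24.2],0],
    [0.9,[0,13.7,30.4],0],
    [0.9,[0,15.9,36.7],0],
    [0.9,[0,18,43],0],
    [0.9,[0,19.9,49.4],0],
    [0.9,[0,21.7,55.9],0],
    [0.9,[0,23.3,62.3],0]
  ]
}}

```text
time_s: 16.92
ee_pos: [0.6574, -0.0681, 0.1315]
tcp_rot: [3.139, 0.0, 1.285]
ft_force: [3.3, -3.5, -0.5]
gripper_width: 0.119
grip_force: 40.7
```

```bash
python3 -c "
from h import *
G()"
```

```text
t 16.92 tilt 13.06 r 0.2572 Fz -0.5 Frad 4.0 Ftan -1.4 Flat -2.4 w 0.119 g 40.7 yaw 73.7
```

Call:
{"fn": "drive_tool", "kwargs": {
  "deltas": [
    [0.9,[-0.3,1.6,6],0],
    [0.9,[-0.5,3,12],0],
    [0.9,[-0.5,4.2,18],0],
    [0.9,[-0.5,5.2,24],0],
    [0.9,[-0.5,6.1,30],0],
    [0.9,[-0.5,6.8,36],0],
    [0.9,[-0.5,7.3,41],0],
    [0.9,[-0.5,7.6,45],0],
    [0.9,[-0.5,7.8,48],0],
    [0.9,[-0.5,7.8,50],0]
  ]
}}

```text
time_s: 17.75
ee_pos: [0.6642, -0.0702, 0.0807]
tcp_rot: [3.141, -0.0, 1.286]
ft_force: [6.7, -1.0, -1.0]
gripper_width: 0.12
grip_force: 41.7
```

```bash
python3 -c "
from h import *
G();print(manip.sense()['ee_pos'])"
```

```text
t 17.75 tilt 1.62 r 0.2577 Fz -1.0 Frad 6.7 Ftan -1.2 Flat 0.9 w 0.12 g 41.7 yaw 73.7
[ 0.66417726 -0.07024092  0.08067302]
```

Now ease down onto the posts by feel.

Call:
{"fn": "drive_tool", "kwargs": {
  "deltas": [
    [0.9,[0,0.3,1],0],
    [0.9,[0,0.6,2],0],
    [0.9,[0,0.9,3],0],
    [0.9,[0,1,4],0],
    [0.9,[0,1,5],0],
    [0.9,[0,1,6],0],
    [0.9,[0,1,7],0],
    [0.9,[0,1,7.5],0],
    [0.9,[0,1,7.5],0],
    [0.9,[0,1,7.5],0]
  ]
}}

```text
time_s: 18.58
ee_pos: [0.6644, -0.0704, 0.0737]
tcp_rot: [-3.14, -0.0, 1.286]
ft_force: [2.2, 2.6, -1.3]
gripper_width: 0.124
grip_force: 41.6
```

```bash
python3 -c "
from h import *
G();print(manip.sense()['ee_pos'])"
```

```text
t 18.58 tilt 0.06 r 0.2578 Fz -1.3 Frad 1.4 Ftan -1.3 Flat 3.1 w 0.124 g 41.6 yaw 73.7
[ 0.66437377 -0.07036346  0.07367587]
```

Call:
{"fn": "drive_tool", "kwargs": {
  "deltas": [
    [0.9,[0.3,0,0.4],0],
    [0.9,[0.5,0,0.8],0],
    [0.9,[0.5,0,1.2],0],
    [0.9,[0.5,0,1.6],0],
    [0.9,[0.5,0,2],0],
    [0.9,[0.5,0,2.4],0],
    [0.9,[0.5,0,2.6],0],
    [0.9,[0.5,0,2.6],0],
    [0.9,[0.5,0,2.6],0],
    [0.9,[0.5,0,2.6],0]
  ]
}}

```text
time_s: 19.42
ee_pos: [0.6645, -0.0703, 0.0712]
tcp_rot: [-3.14, 0.0, 1.286]
ft_force: [-2.5, -1.6, -1.0]
gripper_width: 0.119
grip_force: 41.3
```

```bash
python3 -c "
from h import *
G();print(manip.sense()['ee_pos'])"
```

```text
t 19.42 tilt -0.49 r 0.2579 Fz -1.0 Frad -2.0 Ftan -1.0 Flat -2.2 w 0.119 g 41.3 yaw 73.7
[ 0.6645151  -0.07031759  0.07118592]
```

Call:
{"fn": "drive_tool", "kwargs": {
  "deltas": [
    [0.9,[0,0,0.4],0],
    [0.9,[0,0,0.8],0],
    [0.9,[0,0,1.2],0],
    [0.9,[0,0,1.6],0],
    [0.9,[0,0,2],0],
    [0.9,[0,0,2.4],0],
    [0.9,[0,0,2.5],0],
    [0.9,[0,0,2.5],0],
    [0.9,[0,0,2.5],0],
    [0.9,[0,0,2.5],0]
  ]
}}

```text
time_s: 20.25
ee_pos: [0.6645, -0.0703, 0.0704]
tcp_rot: [-3.14, 0.001, 1.286]
ft_force: [-8.1, -0.2, 6.5]
gripper_width: 0.123
grip_force: 42.1
```

```bash
python3 -c "
from h import *
G();print(manip.sense()['ee_pos'])"
```

```text
t 20.25 tilt -0.67 r 0.258 Fz 6.5 Frad -7.8 Ftan 6.4 Flat -2.5 w 0.123 g 42.1 yaw 73.7
[ 0.66454995 -0.07031305  0.07038506]
```

Call:
{"fn": "drive_tool", "kwargs": {
  "deltas": [
    [0.9,[0,-1,-6],0],
    [0.9,[0,-1.2,-14],0],
    [0.9,[0,-1.5,-22.5],0],
    [0.9,[0,-2.2,-31.5],0],
    [0.9,[0,-3.4,-40.5],0],
    [0.9,[0,-5.2,-50],0],
    [0.9,[0,-7.2,-59],0],
    [0.9,[0,-9.5,-67],0],
    [0.9,[0,-11.8,-75],0],
    [0.9,[0,-14.2,-82.6],0]
  ]
}}

```text
time_s: 21.08
ee_pos: [0.6518, -0.0664, 0.1531]
tcp_rot: [3.139, 0.0, 1.286]
ft_force: [2.4, -3.0, -3.2]
gripper_width: 0.124
grip_force: 39.7
```

```bash
sed -i 's/-.3992; z=e\[2\]-.0734/-.4021; z=e[2]-.0706/' h.py; python3 -c "
from h import *
G();print(manip.sense()['ee_pos'])"
```

```text
t 21.08 tilt 18.85 r 0.2554 Fz -3.2 Frad 1.9 Ftan -4.0 Flat -2.2 w 0.124 g 39.7 yaw 73.7
[ 0.65178068 -0.06643071  0.15312886]
```

Call:
{"fn": "drive_tool", "kwargs": {
  "deltas": [
    [0.9,[0,0,0],0],
    [0.9,[0,0.8,2.5],0],
    [0.9,[0,1.5,5],0],
    [0.9,[0,2.2,7.5],0],
    [0.9,[0,2.9,10],0],
    [0.9,[0,3.5,12],0],
    [0.9,[0,4.1,13.5],0],
    [0.9,[0,4.5,14.7],0],
    [0.9,[0,4.8,15.5],0],
    [0.9,[0,4.8,15.5],0]
  ]
}}

```text
time_s: 21.92
ee_pos: [0.6566, -0.0679, 0.1362]
tcp_rot: [3.141, 0.0, 1.285]
ft_force: [2.4, -4.1, -0.2]
gripper_width: 0.121
grip_force: 40.3
```

```bash
python3 -c "
from h import *
G();print(manip.sense()['ee_pos'])"
```

```text
t 21.92 tilt 14.89 r 0.2553 Fz -0.2 Frad 3.3 Ftan -1.1 Flat -3.3 w 0.121 g 40.3 yaw 73.6
[ 0.6565543  -0.06789066  0.13619088]
```

Call:
{"fn": "drive_tool", "kwargs": {
  "deltas": [
    [0.9,[-0.5,0.1,0.3],0],
    [0.9,[-0.5,0.2,0.6],0],
    [0.9,[-0.5,0.3,0.9],0],
    [0.9,[-0.5,0.4,1.2],0],
    [0.9,[-0.5,0.5,1.5],0],
    [0.9,[-0.5,0.6,1.8],0],
    [0.9,[-0.5,0.7,2.1],0],
    [0.9,[-0.5,0.8,2.5],0],
    [0.9,[-0.5,0.8,2.5],0],
    [0.9,[-0.5,0.8,2.5],0]
  ]
}}

```text
time_s: 22.75
ee_pos: [0.657, -0.0681, 0.1342]
tcp_rot: [3.141, -0.001, 1.286]
ft_force: [2.3, -1.1, 5.3]
gripper_width: 0.127
grip_force: 40.8
```

```bash
python3 -c "
from h import *
G();print(manip.sense()['ee_pos'])"
```

```text
t 22.75 tilt 14.43 r 0.2552 Fz 5.3 Frad 3.8 Ftan 4.5 Flat -0.4 w 0.127 g 40.8 yaw 73.7
[ 0.65701748 -0.06811308  0.13422307]
```

Call:
{"fn": "drive_tool", "kwargs": {
  "deltas": [
    [0.9,[0,0,0.2],0],
    [0.9,[0,0,0.4],0],
    [0.9,[0,0,0.6],0],
    [0.9,[0,0,0.7],0],
    [0.9,[0,0,0.7],0],
    [0.9,[0,0,0.7],0],
    [0.9,[0,0,0.7],0],
    [0.9,[0,0,0.7],0],
    [0.9,[0,0,0.7],0],
    [0.9,[0,0,0.7],0]
  ]
}}

```text
time_s: 23.58
ee_pos: [0.6571, -0.0682, 0.1337]
tcp_rot: [3.14, -0.0, 1.286]
ft_force: [2.1, -1.3, 5.1]
gripper_width: 0.126
grip_force: 40.9
```

```bash
python3 -c "
from h import *
G();print(manip.sense()['ee_pos'])"
```

```text
t 23.58 tilt 14.3 r 0.2552 Fz 5.1 Frad 3.6 Ftan 4.4 Flat -0.6 w 0.126 g 40.9 yaw 73.7
[ 0.65711385 -0.06816196  0.13365512]
```

Call:
{"fn": "drive_tool", "kwargs": {
  "deltas": [
    [0.9,[0,0.1,0.2],0],
    [0.9,[0,0.1,0.4],0],
    [0.9,[0,0.2,0.6],0],
    [0.9,[0,0.2,0.8],0],
    [0.9,[0,0.3,1],0],
    [0.9,[0,0.3,1.2],0],
    [0.9,[0,0.3,1.2],0],
    [0.9,[0,0.3,1.2],0],
    [0.9,[0,0.3,1.2],0],
    [0.9,[0,0.3,1.2],0]
  ]
}}

```text
time_s: 24.42
ee_pos: [0.6573, -0.0682, 0.1329]
tcp_rot: [3.141, -0.0, 1.286]
ft_force: [1.0, -1.1, 7.3]
gripper_width: 0.121
grip_force: 41.0
```

```bash
python3 -c "
from h import *
G();print(manip.sense()['ee_pos'])"
```

```text
t 24.42 tilt 14.12 r 0.2552 Fz 7.3 Frad 3.0 Ftan 6.7 Flat -0.7 w 0.121 g 41.0 yaw 73.7
[ 0.65731901 -0.06824608  0.13286957]
```

Call:
{"fn": "drive_tool", "kwargs": {
  "deltas": [
    [0.9,[0,0,-0.5],0],
    [0.9,[0,0,-1],0],
    [0.9,[0,0,-1],0],
    [0.7,[0,0,-1],0],
    [0.6,[0,0,-1],0],
    [0.5,[0,0,-1],0],
    [0.4,[0,0,-1],0],
    [0.3,[0,0,-1],0],
    [0.2,[0,0,-1],0],
    [0.2,[0,0,-1],0]
  ]
}}

```text
time_s: 25.25
ee_pos: [0.6566, -0.0683, 0.1323]
tcp_rot: [-3.141, 0.0, 1.286]
ft_force: [0.5, -0.1, -0.2]
gripper_width: 0.401
grip_force: 0.0
```

```bash
python3 -c "
from h import *
G();print(manip.sense()['ee_pos'])"
```

```text
t 25.25 tilt 14.04 r 0.2545 Fz -0.2 Frad 0.5 Ftan -0.3 Flat 0.0 w 0.401 g 0.0 yaw 73.7
[ 0.65662702 -0.06826692  0.13234324]
```

Released. Next: straight up and a check.

Call:
{"fn": "drive_tool", "kwargs": {
  "deltas": [
    [0.2,[0,0,-10],0],
    [0.2,[0,0,-25],0],
    [0.2,[0,0,-45],0],
    [0.2,[0,0,-70],0],
    [0.2,[0,0,-95],0],
    [0.2,[0,0,-120],0],
    [0.2,[0,20,-145],0],
    [0.2,[0,45,-165],0],
    [0.2,[0,70,-180],0],
    [0.2,[0,90,-185],0]
  ]
}}

```text
time_s: 26.08
ee_pos: [0.7455, -0.0943, 0.3248]
tcp_rot: [3.133, -0.001, 1.285]
ft_force: [0.7, -0.6, 0.8]
gripper_width: 0.4
grip_force: 0.0
```

```bash
python3 - <<'E'
from h import *
G()
im=manip.grab_frame("scene"); cv2.imwrite("pics/e.png",im[:,:,::-1])
for t in(14.2,0,25.2):   # predicted bar ends by tilt
    r=np.radians(t);u=np.array([.9588,-.284]);o=[]
    m=np.array([.6571,-.0682])-u*.255*(np.cos(np.radians(14.2))-np.cos(r))
    for s in(-.06,.06):
        p=np.r_[m+s*np.array([.284,.9588]),.062+.255*np.sin(r)]; x=P("scene")@np.r_[p,1]; o.append((x[:2]/x[2]).round(1))
    print(t,o)
E
```

```text
t 26.08 tilt 36.82 r 0.4241 Fz 0.8 Frad 1.2 Ftan 0.2 Flat -0.4 w 0.4 g 0.0 yaw 73.7
14.2 [array([244.2, 280.8]), array([302.4, 262.9])]
0 [array([247.4, 298.7]), array([302.7, 281.2])]
25.2 [array([240. , 261.7]), array([300.2, 243.7])]
```

View pics/e.png

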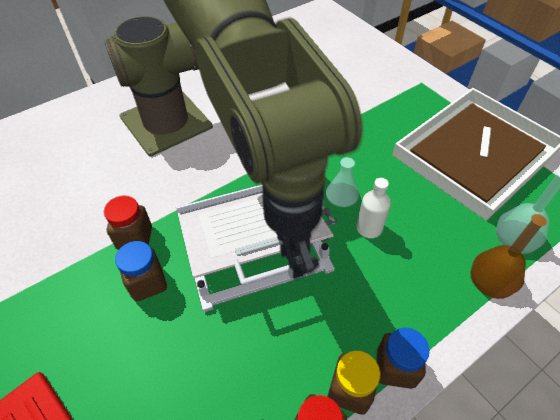

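The visible bar end is at about (241,280), which matches the prediction for the first notch (244,281) and not flat (247,299). The jars and bottles haven't moved.

```bash
python3 -c "
from bench import manip
print(manip.finish_job())"
```

```text
the job is handed in; nothing more can be done
None
```

The board was raised until the pawl tripped (it came back down past every notch unheld), let down flat onto its posts, and raised again; it now stands on its first notch at about 14°, the gripper is clear, the jars and bottles are where they were, and the job is handed in at about 26 s.

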